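Pop the battery hatch of the trailer power box

ROBOT

A 6-joint arm with a two-finger parallel gripper is mounted at the origin on the work surface. World frame = base frame: x ahead of the robot, y to its left, z up, the work surface at z = 0. Lengths are in m, angles in rad, forces in N, time in s.
With the tool pointing down it reaches from about 0.275 to 0.975 m from the base axis. Payload 8.4 kg.
Tool frame: the origin (TCP) lies midway between the tips of the shut fingers; the grasp point (between the pads) lies 19 mm behind it (manip.grip_point_offset is the distance from the TCP to the grasp point, in m); z points along the fingers, y is the direction in which the jaws open and shut (so a half turn about z gives the same grasp; the last joint's range is limited). The gripper opens to 92 mm and grips with 3 to 60 N. Pads are 20 mm wide; open, the fingers measure 128 mm over their backs; the gripper's body (75 mm by 189 mm) begins 69 mm behind the grasp point.
Start: joints at [1.202, 0.353, 1.633, -0, 1.155, -0.002], TCP at [0.224, 0.583, 0.215] pointing down, gripper open.
Joint ranges: [-2.63, 2.63], [-0.92, 2.1], [0.06, 2.66], [-1.3, 4.44], [0, 2.69], [-3.02, 3.02]. Speed limits (rad/s): [2.22, 2.22, 2.79, 3.14, 3.14, 3.14].

INTERFACE

Orientations are given as a rotation vector (axis times angle).
In Python, from cell import sensors, eyes, close_job, models, manip gives the robot as it stands. The module is installed in compiled form; this text tells all that it offers.
- The arm moves only by the tool move_arm, never from a script. Its argument "deltas" is text: rows parted by semicolons, each of 5 numbers parted by spaces: the opening, from 0 (shut) to 1 (fully open), then the shift along the tool's x, y, z in cm, then the turn about the tool's z in rad. A call has 1 to 5 rows; each row shifts and turns the pose as measured when the row begins, along the tool's axes as they then stand; what a row does not reach is not made up. A row lasts 1/10 s, in which the tool goes at most 50 mm and 8.59 degrees, less where a joint would pass 70% of its speed; a pose out of reach is approached as far as the arm can. A call with a gripper value outside its range is refused whole. The fingers move at their own pace and stop on an object; "newtons" is the grip in N (left out, the last holds). Time passes only in rows, so rows that do not move let the fingers close. It gives the time, the measured TCP pose, the force and the opening at its end, in the units of the state.
- sensors.observe(): the state, without advancing time (a new reading comes with each control period).
- eyes.capture(name): name is "scene" or "top" or "wrist"; returns a dict with "img" (480x640x3 uint8, red, green, blue), "fx", "fy", "cx", "cy" (pixels), "world_from_camera" (4x4, takes a point from camera to world coordinates). Camera axes: x right, y up, looking along -z (the intrinsics and any distortion apply to the point x, -y, -z); pixel columns grow to the right and rows downward; lengths in m; the calibration is good to about 2 mm. A picture is of the moment at which its call begins. There is no depth.
- close_job(): hands the job in, once; it reports no verdict.
Trained networks look in a picture, given as the dict that the camera call returned (one of the last four; its "shot" number tells which), for a name from the list of things; names that differ only in an ending like _2 or _b are one class to them, and where a whole thing is asked for, a point or a joint stands for the part that bears it (a point fixed in the world has none). Each returns a list of dicts, best first, with "conf" (0 to 1); they miss things now and then, are a little off and sometimes report something else, mostly with a low value. They report only what shows in the picture. A call takes as long as a camera call.
- models.boxes_of(picture, label): "box" ([centre column, centre row, width, height] as shares, 0 to 1, of the picture: columns of its width, rows of its height, round what is visible of it).
- models.mark_of(picture, label): "xy" ([column, row] as shares, 0 to 1, of the picture: columns of its width, rows of its height: a listed point, or the origin of a listed thing).
The state is a dict: "time_s": time; "q": joint angles; "qvel": joint speeds; "joint_efforts": joint torques, N m; "tcp_pos": TCP position; "ee_rot": TCP orientation; "force": force on the tool from outside, world axes, zero at the start; "torque": the same for the moment, N m; "finger_gap": finger opening in m.
Only numpy, scipy, OpenCV 4.12 (cv2) and the standard library are available. Lean on these libraries where they do the work, as an engineer would, in place of code of your own. Each camera call takes 0.05 s, during which the arm holds its last target. There are 200 camera calls.

TASK

Open the battery hatch on the grey power box, the larger of its two hatches: with closed fingertips press its free edge (the ribbed end) down once, fully, so that its push-push latch lets go, then draw back and see that it pops up and stays fully open by itself. Press it only this once and do not pinch or push it after it has popped. Keep the smaller fuse door shut, and do not lift or move any of the things on and around the box.

Things in the scene. Friction and masses are not known exactly. Their poses are not given: they have to be found in the camera images.
- power_box: grey sheet-metal power box, fixed to the bench, 200 (x) x 270 (y) x 70 (z) mm; origin at the centre of its underside; its +x looks away from the robot at yaw 0. Two equally large black plastic units stand on it side by side along its y (centres 30 mm to its +x, 65 mm to either side), in either order; their tops are 115 mm above the bench
- battery_unit: black plastic unit 120 x 120 x 45 mm on the power box that carries the large battery hatch; origin at the centre of its underside (70 mm above the bench); its axes are parallel to the power box's. Fixed
- fuse_unit: black plastic unit 120 x 120 x 45 mm on the power box that carries the small fuse door; origin and axes likewise. Fixed
- battery_hatch (a joint): hinge of the battery hatch, rad: 0 shut and latched (level), 0.5 sprung fully open, negative while pressed below shut (hard stop at about -0.098). The hatch is a square grey plate 102 x 102 x 12 mm hinged along the unit's y at its -x edge; its free edge is at +x and swings up. Shut, its top stands 9 mm proud of the unit's rim, 124 mm above the bench
- battery_pin (a joint): follower of the hidden heart-shaped track in the battery hatch's latch, m, sideways: 0 latched, about +0.003 to +0.006 in the releasing press, -0.001 to -0.005 when popped; below -0.006 only when the popped hatch is pressed down a second time
- battery_hatch_pad (a point): place to press: on the hatch's upper face, amid three low ribs, 16 mm in from the middle of its free edge, 86 mm from the hinge. Moves with the hatch; z is the plate's upward normal, x points from hinge to free edge. Pushed about 8 mm down to the stop (about 4 N, then hard) the latch lets go (at -0.075 rad or lower; a shallower press stays latched)
- battery_hatch_hinge (a point): middle of the battery hatch's hinge line, 118 mm above the bench. When a releasing press is let go, a damped spring lifts the hatch in about half a second to 0.5 rad, the free edge following the finger up by about 49 mm, and holds it open. Pressed fully down again, it latches shut
- fuse_door (a joint): hinge of the fuse door on the fuse unit, rad: 0 shut and latched, same kind of latch, hinge on the same side, positive is open, negative is pressed. The door is a smaller grey plate, 66 (x) x 56 (y) x 12 mm, its top also 124 mm above the bench. Must stay shut
- fuse_door_pad (a point): point on the upper face of the fuse door, 16 mm in from the middle of its free edge
- socket: steel hex-drive socket, 26 mm diameter, 32 mm tall, standing on the top of the power box on the strip on the hinge side of the two units; origin under its centre. Graspable, but to be left alone
- screw_jar: clear screw jar with steel cap, 60 mm diameter, 75 mm tall, standing on the bench beside the box; origin under its centre. Graspable, but to be left alone
- spray_can: aluminium spray can, 54 mm diameter, 150 mm tall, standing on the bench beside the box; origin under its centre. Graspable, but to be left alone
- screwdriver: screwdriver lying on the bench, handle to its own -x. Graspable, but to be left alone
- wrench: steel wrench lying on the bench, handle to its own -x. Graspable, but to be left alone
- tape_roll: cardboard tape core, 90 mm diameter, 30 mm tall, lying flat on the bench; origin under its centre. Graspable, but to be left alone
- parts_tray: open red parts tray 160 x 100 x 40 mm on the bench; origin under its centre. Graspable, but to be left alone
- alu_block: aluminium offcut 60 x 40 x 30 mm on the bench; origin under its centre. Graspable, but to be left alone

How it is judged:
By the outcome, as a careful person would: the job done as asked, in the order asked, and still so for the second after the job is handed in, with the robot touching nothing.
It also fails if it takes over 32 s, if anything falls off the work surface, if the arm or the gripper's body presses on something with over 40 N, if the wrist force passes 120 N, or if a joint passes its speed limit or range.

## Working session

There is one attempt and no reset: what is moved stays moved. The work goes in short steps, Python scripts to look and compute and a tool call to move; the robot and the scene stay as the last step left them, time stands still between calls to the robot, and variables do not carry over. Pictures are saved under pics/ and viewed, about 8 in all and at most 12, crops included, and the job is handed in when it is done.

Besides the shell and the picture viewer there is one more tool, called as name(argument=value, ...), one argument or row to a line, values as JSON. move_arm: Moves the arm, as the interface text tells. Its arguments: {"type":"object","properties":{"deltas":{"type":"string"},"newtons":{"type":"number"}},"required":["deltas"]}

```bash
mkdir -p pics
cat > h.py <<'E'
from cell import sensors, eyes, close_job, models, manip
import numpy as np, cv2
def ray(p,xy):
    h,w=p['img'].shape[:2]
    u,v=xy[0]*w,xy[1]*h
    d=np.array([(u-p['cx'])/p['fx'],-(v-p['cy'])/p['fy'],-1])
    T=np.array(p['world_from_camera']); return T[:3,3],T[:3,:3]@d
def atz(p,xy,z):
    o,d=ray(p,xy); return o+d*(z-o[2])/d[2]
def save(p,n): cv2.imwrite('pics/'+n,p['img'][:,:,::-1])
E
python3 - <<'E'
from h import *
print(sensors.observe())
Z=dict(battery_hatch_pad=.124,battery_hatch_hinge=.118,fuse_door_pad=.124,battery_unit=.07,fuse_unit=.07,power_box=0,socket=.07,spray_can=0,screw_jar=0)
for c in('scene','top'):
    p=eyes.capture(c);save(p,c+'1.png');print(c,[k for k in p if k!='img'],np.round(p['world_from_camera'],3)[:3].tolist(), p['fx'])
    for l,z in Z.items():
        for r in models.mark_of(p,l)[:2]: print(l,round(r['conf'],2),np.round(np.array(r['xy'])*[640,480]),np.round(atz(p,r['xy'],z),3))
E
```

```text
{'time_s': 0.0, 'q': array([ 1.20160138e+00,  3.53617285e-01,  1.63413386e+00,  2.22248599e-05,
        1.15518553e+00, -2.39655773e-03]), 'qvel': array([-0.00030388, -0.00038779, -0.00145743,  0.00022585, -0.0012813 ,
        0.00064659]), 'joint_efforts': array([ 2.22060803e-04, -5.93838036e+01, -3.34212649e+01,  6.97346544e-02,
        2.32213625e-02, -7.43918531e-05]), 'tcp_pos': array([0.22395669, 0.58297017, 0.21388308]), 'ee_rot': array([-5.72905905e-01, -3.08863943e+00,  2.06878333e-03]), 'force': array([-0.67305634,  0.11668966, -0.30792189]), 'torque': array([-0.02633542, -0.00821384,  0.00578953]), 'finger_gap': 0.09204787882125463}
scene ['fx', 'fy', 'cx', 'cy', 'world_from_camera', 'shot'] [[-0.427, -0.67, 0.607, 1.256], [0.904, -0.324, 0.279, 0.401], [0.01, 0.668, 0.744, 1.056]] 536.9258379256913
battery_hatch_pad 0.68 [320. 288.] [0.602 0.117 0.124]
battery_hatch_hinge 0.61 [353. 269.] [0.517 0.158 0.118]
fuse_door_pad 0.78 [292. 252.] [0.537 0.016 0.124]
battery_unit 0.92 [335. 296.] [0.571 0.141 0.07 ]
battery_unit 0.46 [297. 262.] [0.517 0.017 0.07 ]
fuse_unit 0.7 [
[... 323 characters left out ...]
, 0.987, -0.162, 0.316], [-0.999, -0.005, -0.032, 0.021], [-0.032, 0.162, 0.986, 1.196]] 466.31458345470224
battery_hatch_pad 0.8 [290. 190.] [0.599 0.126 0.124]
battery_hatch_pad 0.33 [278. 224.] [0.516 0.154 0.124]
battery_hatch_hinge 0.65 [276. 226.] [0.513 0.158 0.118]
fuse_door_pad 0.59 [337. 217.] [0.532 0.015 0.124]
fuse_door_pad 0.59 [337. 228.] [0.507 0.017 0.124]
battery_unit 0.57 [284. 210.] [0.561 0.145 0.07 ]
fuse_unit 0.88 [339. 227.] [0.518 0.01  0.07 ]
power_box 0.6 [308. 234.] [0.514 0.089 0.   ]
socket 0.4 [266. 242.] [0.481 0.189 0.07 ]
spray_can 0.8 [234. 187.] [0.639 0.288 0.   ]
spray_can 0.6 [305. 234.] [0.512 0.099 0.   ]
screw_jar 0.78 [231. 224.] [0.54  0.293 0.   ]
```

Run:
```python
import cv2
a=cv2.imread('pics/scene1.png')[190:430,220:540];b=cv2.imread('pics/top1.png')[120:300,180:420]
cv2.imwrite('pics/c1.png',cv2.vconcat([cv2.resize(a,(400,300)),cv2.resize(b,(400,300),interpolation=3)]) if 0 else cv2.hconcat([cv2.resize(a,(400,300)),cv2.resize(b,(400,300))]))
```

```text
(no output)
```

View pics/c1.png

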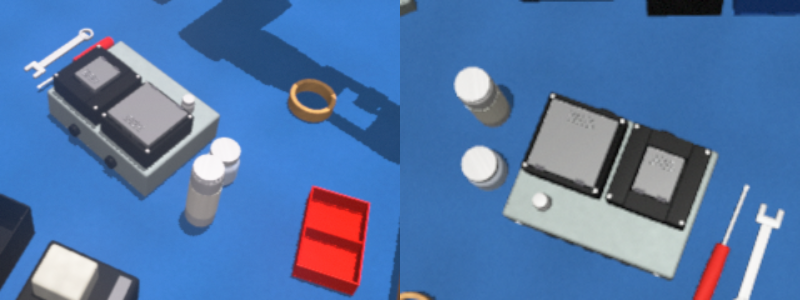

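View pics/top1.png

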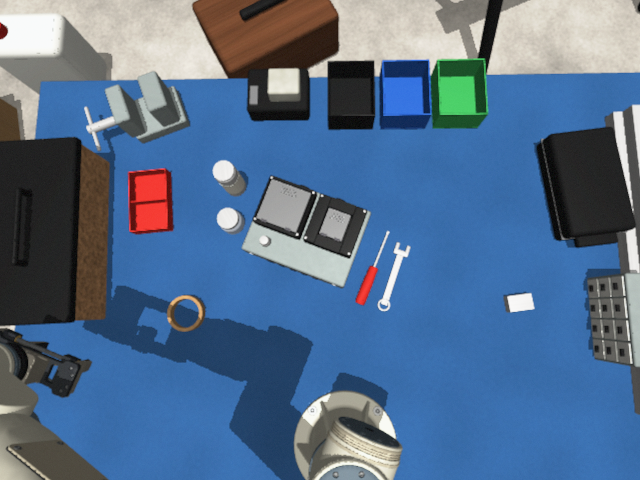

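The top view shows the box at centre. The battery unit with its large grey plate is on the left at about (285,205), with ribs at the far edge near (290,190). The fuse door is on the right at (335,222). The networks agree, giving the pad at about (0.598, 0.124), yaw at about -0.36. The tool's y axis is already along the hinge line.

move_arm(
  deltas="0 -4 -2.3 -0.5 0;0 -4 -2.3 0 0;0 -4 -2.3 0 0;0 -4 -2.3 0 0;0 -4 -2.3 0 0",
  newtons=20,
)

```text
time_s: 1.5
tcp_pos: [0.371, 0.4038, 0.2195]
ee_rot: [0.56, 3.091, 0.005]
force: [0.9, 1.0, 0.0]
finger_gap: 0.0541
```

move_arm(
  deltas="0 -4 -2.3 0 0;0 -4 -2.3 0 0;0 -4 -2.3 0 0;0 -3 -1.7 0 0;0 -2 -1 0 0",
)

```text
time_s: 2.0
tcp_pos: [0.5025, 0.2453, 0.2204]
ee_rot: [0.562, 3.088, 0.007]
force: [-0.4, 0.6, -0.4]
finger_gap: 0.0138
```

```bash
cat > look.py <<'E'
from h import *
import sys
from scipy.spatial.transform import Rotation as R
s=sensors.observe();R0=R.from_rotvec(s['ee_rot']).as_matrix()
print(s['time_s'],s['tcp_pos'].round(4),s['ee_rot'].round(3),s['finger_gap'],s['force'].round(2),R0[:,0].round(3))
for c in('wrist','scene','top'):
    p=eyes.capture(c);save(p,c+sys.argv[1]+'.png')
    for l,z in dict(battery_hatch_pad=.124,battery_hatch_hinge=.118,battery_unit=.07,fuse_unit=.07,fuse_door_pad=.124).items():
        for r in models.mark_of(p,l)[:1]:
            X=atz(p,r['xy'],z); print(c,l,round(r['conf'],2),np.round(np.array(r['xy'])*[640,480]),X.round(4),'tool cm',(R0.T@(X-s['tcp_pos'])*100).round(2))
E
python3 look.py 2
```

```text
2.0 [0.5025 0.2453 0.2204] [0.562 3.088 0.007] 0.013752971283316899 [-0.43  0.57 -0.36] [-0.936  0.352 -0.002]
wrist battery_hatch_hinge 0.59 [206. 293.] [0.5158 0.1591 0.118 ] tool cm [-4.27 -7.65 10.21]
wrist battery_unit 0.89 [230. 327.] [0.5648 0.1456 0.07  ] tool cm [-9.32 -7.21 15.02]
wrist fuse_unit 0.77 [ 68. 330.] [0.5199 0.0202 0.07  ] tool cm [ -9.54 -20.53  14.95]
wrist fuse_door_pad 0.6 [ 26. 382.] [0.5308 0.0149 0.124 ] tool cm [-10.76 -20.61   9.55]
scene battery_hatch_pad 0.85 [326. 289.] [0.5998 0.1288 0.124 ] tool cm [-13.19  -7.52   9.62]
scene battery_hatch_hinge 0.95 [352. 268.] [0.5143 0.1556 0.118 ] tool cm [-4.26 -8.02 10.2 ]
scene battery_unit 0.95 [337. 299.] [0.5753 0.1484 0.07  ] tool cm [-10.2   -6.58  15.02]
scene fuse_unit 0.68 [298. 260.] [0.5108 0.0165 0.07  ] tool cm [ -8.82 -21.19  14.95]
scene fuse_door_pad 0.81 [293. 252.] [0.5361 0.0173 0.124 ] tool cm [-11.16 -20.2    9.56]
top battery_hatch_pad 0.85 [288. 188.] [0.6026 0.1302 0.124 ] tool cm [-13.41  -7.29   9.62]
top battery_hatch_hinge 0.76 [276. 227.] [0.5102 0.1579 0.118 ] tool cm [-3.79 -7.96 10.2 ]
top battery_unit 0.97 [284. 209.] [0.5646 0.1471 0.07  ] tool cm [-9.25 -7.08 15.02]
top fuse_unit 0.88 [337. 229.] [0.5138 0.0154 0.07  ] tool cm [ -9.14 -21.19  14.95]
top fuse_door_pad 0.93 [337. 217.] [0.5328 0.015  0.124 ] tool cm [-10.94 -20.53   9.55]
```

move_arm(
  deltas="0 -4 -2.3 0 0;0 -4 -2.3 1 0;0 -3 -1.8 2 0;0 -1.5 -1 2 0;0 -0.3 -0.1 0 0",
)

```text
time_s: 3.4
tcp_pos: [0.5986, 0.1303, 0.1697]
ee_rot: [0.554, 3.088, 0.01]
force: [0.3, 0.1, -0.5]
finger_gap: 0.0002
```

```bash
python3 look.py 3
```

```text
3.4 [0.5986 0.1303 0.1697] [0.554 3.088 0.01 ] 0.00020603141027083414 [ 0.33  0.08 -0.52] [-0.938  0.348 -0.004]
wrist battery_hatch_pad 0.83 [314. 254.] [0.5948 0.1299 0.124 ] tool cm [ 0.36 -0.21  4.56]
wrist battery_hatch_hinge 0.83 [315.  84.] [0.5147 0.1602 0.118 ] tool cm [ 8.92 -0.15  5.13]
wrist battery_unit 0.66 [320. 178.] [0.5652 0.1452 0.07  ] tool cm [3.69 0.15 9.95]
wrist fuse_unit 0.98 [108. 177.] [0.5187 0.0206 0.07  ] tool cm [  3.72 -13.14   9.86]
wrist fuse_door_pad 0.66 [ 61. 217.] [0.5306 0.0152 0.124 ] tool cm [  2.39 -13.19   4.46]
scene battery_hatch_pad 0.91 [326. 287.] [0.5961 0.1271 0.124 ] tool cm [ 0.14 -0.42  4.56]
scene battery_hatch_hinge 0.88 [353. 266.] [0.5095 0.1549 0.118 ] tool cm [ 9.22 -0.83  5.13]
scene battery_unit 0.68 [336. 295.] [0.568  0.1409 0.07  ] tool cm [ 3.28 -0.15  9.95]
scene fuse_unit 0.82 [295. 262.] [0.5184 0.0131 0.07  ] tool cm [  3.48 -13.86   9.85]
scene fuse_door_pad 0.93 [292. 254.] [0.5408 0.0166 0.124 ] tool cm [  1.48 -12.7    4.47]
top battery_hatch_pad 0.25 [370. 269.] [ 0.4105 -0.0605  0.124 ] tool cm [ 11.02 -24.47   4.35]
top fuse_unit 0.81 [339. 225.] [0.524 0.01  0.07 ] tool cm [  2.84 -13.95   9.85]
top fuse_door_pad 0.72 [338. 217.] [0.5312 0.0126 0.124 ] tool cm [  2.24 -13.41   4.46]
```

View pics/wrist3.png

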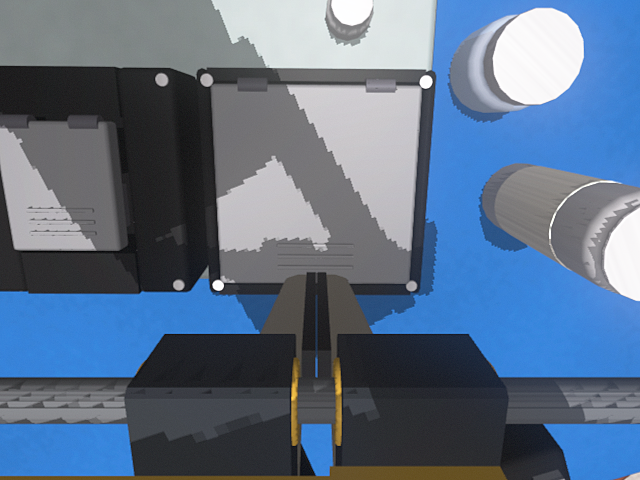

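The wrist view shows the ribs centred at (315,255), between the fingers and the hatch, with the plate edges square to the jaws. I'll shift by a few mm and come down just above the plate.

move_arm(
  deltas="0 0.2 -0.2 1.5 0;0 0.1 -0.1 1.5 0;0 0 0 0.5 0;0 0 0 0 0",
)

```text
time_s: 4.7
tcp_pos: [0.5962, 0.1308, 0.1367]
ee_rot: [0.55, 3.083, 0.014]
force: [-0.1, -0.1, 0.4]
finger_gap: 0.0005
```

```bash
python3 look.py 4 | head -4
```

```text
4.7 [0.5962 0.1308 0.1367] [0.55  3.083 0.014] 0.0005134676609458471 [-0.05 -0.1   0.37] [-0.938  0.346 -0.008]
wrist battery_hatch_pad 0.94 [316. 283.] [0.5958 0.1301 0.124 ] tool cm [ 0.02 -0.09  1.27]
wrist battery_hatch_hinge 0.59 [321.  84.] [0.5152 0.1621 0.118 ] tool cm [8.69 0.12 1.81]
wrist battery_unit 0.91 [317. 188.] [0.5637 0.1433 0.07  ] tool cm [ 3.53 -0.02  6.64]
```

View pics/wrist4.png

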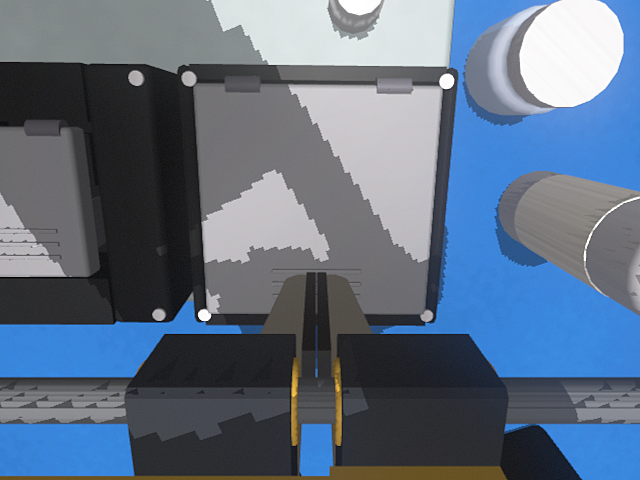

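The tips are over the ribs: the pad is at (316,283), under 1 mm off sideways and about 13 mm below. Pressing now.

move_arm(
  deltas="0 0 0 0.8 0;0 0 0 0.6 0;0 0 0 0.4 0",
)

```text
time_s: 5.9
tcp_pos: [0.5975, 0.131, 0.1189]
ee_rot: [0.55, 3.081, 0.015]
force: [-1.5, -1.7, 13.0]
finger_gap: 0.0005
```

move_arm(
  deltas="0 0 0 0.2 0",
)

```text
time_s: 6.0
tcp_pos: [0.5975, 0.131, 0.1172]
ee_rot: [0.55, 3.081, 0.015]
force: [-4.0, -0.1, 15.2]
finger_gap: 0.0003
```

move_arm(
  deltas="0 0 0 0.2 0",
)

```text
time_s: 6.1
tcp_pos: [0.5976, 0.1311, 0.1161]
ee_rot: [0.55, 3.081, 0.015]
force: [-8.6, -1.8, 28.3]
finger_gap: 0.0007
```

Force of 28 N at 8 mm down means the hard stop. Now I draw back quickly.

move_arm(
  deltas="0 0 0 0.1 0;0 0 0 -3 0;0 0 0 -5 0;0 0 0 -5 0;0 0 0 -3 0",
)

```text
time_s: 6.6
tcp_pos: [0.592, 0.1292, 0.2744]
ee_rot: [0.552, 3.092, 0.008]
force: [-0.5, -0.2, -0.1]
finger_gap: 0.0004
```

move_arm(
  deltas="0 0 0 -1 0;0 0 0 0 0;0 0 0 0 0;0 0 0 0 0;0 0 0 0 0",
)

```text
time_s: 7.1
tcp_pos: [0.5919, 0.1292, 0.2825]
ee_rot: [-0.552, -3.092, -0.008]
force: [-0.4, -0.3, 0.5]
finger_gap: 0.0006
```

```bash
python3 look.py 5
python3 - <<'E'
import cv2
a=cv2.imread('pics/scene5.png')[190:370,220:460];b=cv2.imread('pics/wrist5.png')
cv2.imwrite('pics/c5.png',cv2.hconcat([cv2.resize(a,(400,300)),cv2.resize(b,(400,300))]))
E
```

```text
7.1 [0.5919 0.1292 0.2825] [-0.552 -3.092 -0.008] 0.0006102987044299327 [-0.38 -0.33  0.47] [-0.938  0.346  0.001]
wrist battery_hatch_pad 0.86 [317. 212.] [0.5903 0.1304 0.124 ] tool cm [ 0.17 -0.02 15.85]
wrist battery_hatch_hinge 0.82 [318. 105.] [0.5148 0.1594 0.118 ] tool cm [ 8.25  0.08 16.46]
wrist battery_unit 0.95 [320. 164.] [0.5612 0.1442 0.07  ] tool cm [ 3.37  0.24 21.26]
wrist fuse_unit 0.69 [172. 168.] [0.5186 0.0199 0.07  ] tool cm [  3.07 -12.9   21.19]
wrist fuse_door_pad 0.6 [150. 194.] [0.5316 0.0142 0.124 ] tool cm [  1.66 -12.96  15.79]
scene battery_hatch_pad 0.83 [331. 270.] [0.5472 0.1188 0.124 ] tool cm [ 3.81 -2.6  15.84]
scene battery_hatch_hinge 0.63 [353. 265.] [0.507  0.1538 0.118 ] tool cm [ 8.79 -0.71 16.46]
scene battery_unit 0.56 [339. 294.] [0.5627 0.1465 0.07  ] tool cm [ 3.31  0.51 21.26]
scene fuse_unit 0.68 [296. 260.] [0.514  0.0128 0.07  ] tool cm [  3.26 -13.73  21.19]
scene fuse_door_pad 0.83 [294. 252.] [0.5359 0.0191 0.124 ] tool cm [  1.42 -12.35  15.79]
top fuse_unit 0.94 [334. 228.] [0.5161 0.0218 0.07  ] tool cm [  3.37 -12.81  21.19]
top fuse_door_pad 0.86 [337. 217.] [0.5314 0.0152 0.124 ] tool cm [  1.71 -12.87  15.79]
```

View pics/c5.png

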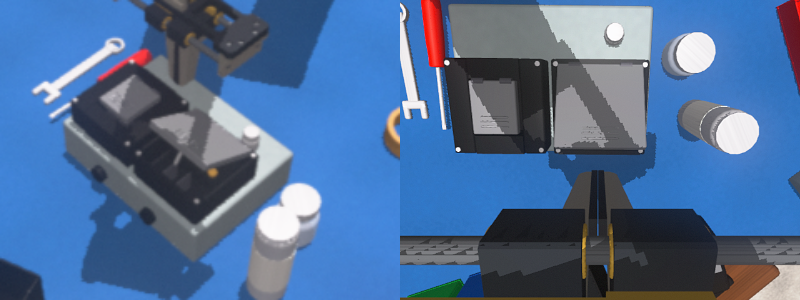

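The scene half shows the hatch tilted up with its compartment visible beneath. The fuse door is flat, and the socket, jar and can are in place. I'll check the angle numerically after a short wait.

move_arm(
  deltas="0 0 0 -1 0;0 0 0 0 0;0 0 0 0 0;0 0 0 0 0;0 0 0 0 0",
)

```text
time_s: 8.5
tcp_pos: [0.5928, 0.1294, 0.2959]
ee_rot: [0.551, 3.09, 0.01]
force: [0.4, 0.8, -0.9]
finger_gap: 0.0002
```

Run:
```python
from h import *
h=np.array([.515,.158,.118]);ux=np.array([.938,-.346,0]);z=np.array([0,0,1])
for c in('scene','wrist'):
    p=eyes.capture(c);T=np.array(p['world_from_camera'])
    r=models.mark_of(p,'battery_hatch_pad')
    if r: print(c,np.round(np.array(r[0]['xy'])*[640,480],1),r[0]['conf'])
    for a in(0,.3,.4,.5):
        X=h+np.cos(a)*.086*ux+np.sin(a)*.086*z+.006*(np.cos(a)*z-np.sin(a)*ux)
        q=T[:3,:3].T@(X-T[:3,3]);print(a,round(p['cx']-p['fx']*q[0]/q[2],1),round(p['cy']+p['fy']*q[1]/q[2],1))
    for l in('socket','spray_can','screw_jar'):
        m=models.mark_of(p,l)[:1]
        if m: print(l,atz(p,m[0]['xy'],.07 if l=='socket' else 0).round(3))
```

```text
scene [329.6 273.5] 0.92
0 326.2 287.5
0.3 328.4 278.9
0.4 329.6 275.7
0.5 331.1 272.4
socket [0.49  0.182 0.07 ]
spray_can [0.647 0.282 0.   ]
screw_jar [0.545 0.283 0.   ]
0 315.5 214.3
0.3 315.7 214.3
0.4 315.8 212.0
0.5 315.9 208.4
socket [0.483 0.19  0.07 ]
spray_can [0.641 0.284 0.   ]
screw_jar [0.546 0.288 0.   ]
```

The hatch reads about 0.47 rad, which matches fully open within measurement noise.

```bash
python3 -c "
from cell import close_job; print(close_job())"
```

```text
the job is handed in; nothing more can be done
None
```

The battery hatch is open and the job is handed in. I pressed its ribbed end once with closed fingertips, about 8 mm down until it hit the hard stop at 28 N. Then I drew straight back up, and the hatch popped open and stayed up by itself.

- **Hatch angle:** about 2 s after release, the scene camera put the pad at row 273.5, where 272.4 is expected at 0.5 rad. That reads as about 0.47 rad, which is fully open within the accuracy of the measurement. The wrist camera did not find the pad in that last picture, so this rests on one camera.
- **Fuse door and loose items:** in the last picture viewed, the fuse door was flat. The socket, jar and can still measured where they started, within detection noise. I did not re-measure the other loose items, but the arm did not go near them.
- **Robot:** the fingers ended about 12 cm above the open hatch, touching nothing, at about 8.5 s of the 32 s allowed.

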